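Screw the loose canister cap shut and shelve the canister

ROBOT

A 6-joint arm with a two-finger parallel gripper is mounted at the origin on the work surface; the furniture and walls round the work are solid. World frame = base frame: x ahead of the robot, y to its left, z up, the work surface at z = 0. Lengths are in mm, angles in rad, forces in N, time in s.
With the tool pointing down it reaches from about 350 to 775 mm from the base axis. Payload 7.3 kg.
Tool frame: the origin (TCP) lies at the very end of the fingers, on their centre line; the grasp point (between the pads) lies 19 mm behind it (bot.tcp_to_grasp is the distance from the TCP to the grasp point, in mm); z points along the fingers, y is the direction in which the jaws open and shut (so a half turn about z gives the same grasp; the last joint's range is limited). The gripper opens to 92 mm and grips with 3 to 60 N. Pads are 19 mm wide; open, the fingers measure 130 mm over their backs; the gripper's body (75 mm by 190 mm) begins 47 mm behind the grasp point.
Start: joints at [-1.439, 0.342, 1.524, -0, 1.275, -0.146], TCP at [143.998, -504.885, 226.741] pointing down, gripper open.
Joint ranges: [-2.53, 2.53], [-0.77, 2.02], [0.04, 2.7], [-1, 4.14], [0.28, 2.66], [-3.11, 3.11]. Speed limits (rad/s): [2.57, 2.57, 3.14, 3.14, 3.14, 3.14].

INTERFACE

Orientations are given as [roll, pitch, yaw] about the fixed x, y, z axes, in that order (R = Rz(yaw) Ry(pitch) Rx(roll)).
In Python, from plant import bot gives the robot as it stands. The module is installed in compiled form; this text tells all that it offers.
- The arm moves only by the tool carry_out, never from a script. Its argument "motion" is a list of rows, each a list of 5 numbers: the closure, from 0 (fully open) to 1 (shut), then the shift along the tool's x, y, z in mm, then the turn about the tool's z in degrees. In form: [[claw, dx, dy, dz, spin], ...]. A call has 1 to 10 rows; each row is the pose to reach, as a shift and turn from the pose measured when the call began, along the tool's axes at that moment; what a row does not reach only later rows make up. A row lasts 1/8 s, in which the tool goes at most 62.5 mm and 10.7 degrees, less where a joint would pass 70% of its speed; a pose out of reach is approached as far as the arm can. A call with a gripper value outside its range is refused whole. The fingers move at their own pace and stop on an object; the grip force is fixed at half the most. Time passes only in rows, so rows that repeat a pose let the fingers close. It gives the time, the measured TCP pose, the force and the opening at its end, in the units of the state.
- bot.get_obs(): the state, without advancing time (a new reading comes with each control period).
- bot.capture(name): name is "scene" or "top" or "wrist"; returns a dict with "color" (384x512x3 uint8, red, green, blue), "depth" (384x512 float32, mm along the optical axis (not along the pixel's ray), 0 where there is no reading), "K" (3x3 intrinsics, pixels), "camera_from_world" (4x4, takes a point from world to camera coordinates). Camera axes: x right, y down, z forward; pixel columns grow to the right and rows downward; lengths in mm; the calibration is good to about 2 mm. A picture is of the moment at which its call begins.
- bot.close_job(): hands the job in, once; it reports no verdict.
The state is a dict: "time": time; "joint_positions": joint angles; "dq": joint speeds; "tau": joint torques, N m; "tool_pos": TCP position; "tcp_rot": TCP orientation; "contact_force": force on the tool from outside, world axes, zero at the start; "moment": the same for the moment, N m; "grip_width": finger opening in mm.
Only numpy, scipy, OpenCV 4.12 (cv2) and the standard library are available. Lean on these libraries where they do the work, as an engineer would, in place of code of your own. Each camera call takes 0.05 s, during which the arm holds its last target.

TASK

Two white canisters stand in the dark wooden holder, and one of them has its cap not screwed down: its grip bar stands askew to the red marks on the rim. While that canister is still seated in the holder, turn its cap clockwise until it is fully tight, then lift the canister out and set it down gently, upright, in the middle of the dark square on the low light-wood riser. Leave the other canister, its cap and the honey jar alone.

Things in the scene. Friction and masses are not known exactly. Their poses are not given: they have to be found in the camera images.
- canister_a: one of two like white canisters (about 0.35 kg, 70 mm square, 137 mm tall) with a blue band. Origin: centre of its underside; z up; x, y along its flat sides. Round grey cap, 58 mm across, top 109 mm above the origin; on it an upright grip bar (light wood, red ends) 52 long, 14 thick, 28 mm tall (109 to 137 mm up), centred on the axis: pinch it across to turn the cap and to lift
- canister_b: the other canister, same in every way; which one is loose is read from the caps. They sit in two square sockets, 105 mm apart, of a fixed dark wooden holder (110 x 215 mm, 35 mm high). Sockets are 25 mm deep with 2 mm of play each side and keep a canister from turning; undersides stand 10 mm above the worktop
- cap_a (a joint): turn of canister_a's cap about its upright axis, rad: 0 = fully tight, at a hard stop, the bar along the canister's x axis, in line with the two red marks on the rim; positive = unscrewed, the bar counter-clockwise from that by this angle, seen from above (at most 1.4). It stays where it is left and does not rise as it turns
- cap_b (a joint): the same for canister_b's cap. The loose cap starts 0.7 to 1.2 rad open, the other one tight; friction of a cap 0.06 N m
- empty_place (a point): middle of the dark 94 mm square on the top of the riser (a fixed low light-wood stand, 120 mm by 240 mm, its top 30 mm above the worktop); the point lies on the top surface, 60 mm from the riser's middle along y; x and y along the riser's sides. The canister goes here, its underside on this surface, in any yaw
- honey_jar: bystander: jar with a red lid, 65 mm across and 100 mm tall, standing loose on the other half of the riser, 135 mm from the empty place along the riser's -y. Origin: centre of its underside

How it is judged:
By the outcome, as a careful person would: the job done as asked, in the order asked, and still so for the second after the job is handed in, with the robot touching nothing.
It also fails if it takes over 48 s, if anything falls off the work surface, if the arm or the gripper's body presses on something with over 40 N, if the wrist force passes 120 N, or if a joint passes its speed limit or range.

## Working session

There is one attempt and no reset: what is moved stays moved. The work goes in short steps, Python scripts to look and compute and a tool call to move; the robot and the scene stay as the last step left them, time stands still between calls to the robot, and variables do not carry over. Pictures are saved under pics/ and viewed, and the job is handed in when it is done.

Besides the shell and the picture viewer there is one more tool, called as name(argument=value, ...) on one line, values as JSON. carry_out: Moves the arm, as the interface text tells. Its arguments: {"type":"object","properties":{"motion":{"type":"array","items":{"type":"array","items":{"type":"number"}}}},"required":["motion"]}

```bash
mkdir -p pics; python3 - <<'E'
from plant import bot
import cv2,numpy as np
print(bot.get_obs())
for n in ["scene","top","wrist"]:
    c=bot.capture(n); cv2.imwrite(f"pics/{n}0.png",c["color"][:,:,::-1]); np.savez(f"pics/{n}0.npz",**c)
    print(n,c["K"].tolist(),np.round(c["camera_from_world"],3).tolist(), (c["depth"]>0).mean())
E
```

```text
{'time': 0.0, 'joint_positions': array([-1.43904715e+00,  3.42722914e-01,  1.52505226e+00, -1.95097086e-05,
        1.27537488e+00, -1.45981852e-01]), 'dq': array([ 5.36609959e-04, -4.51935049e-05,  1.07958089e-04, -9.10007584e-04,
       -8.29238823e-04, -1.06594733e-03]), 'tau': array([-1.46079372e-03, -4.31244493e+01, -2.44222391e+01,  7.15115061e-02,
        5.58469445e-02, -1.30600365e-04]), 'tool_pos': array([ 143.91089058, -504.4566347 ,  226.03255816]), 'tcp_rot': array([-3.14004910e+00, -2.08089250e-04,  2.77736563e-01]), 'contact_force': array([-0.8734354 , -0.0126074 ,  1.13474622]), 'moment': array([-0.01439735, -0.03174387,  0.00881024]), 'grip_width': 91.6842722438107}
scene [[444.91145823419623, 0.0, 255.21853643526418], [0.0, 444.91145823419623, 187.14141093979737], [0.0, 0.0, 1.0]] [[-0.559, -0.829, 0.005, 214.139], [-0.341, 0.225, -0.913, 229.831], [0.756, -0.512, -0.408, 731.956], [0.0, 0.0, 0.0, 1.0]] 0.9172821044921875
top [[438.6146922637342, 0.0, 251.9436097485956], [0.0, 438.6146922637342, 192.16583799676212], [0.0, 0.0, 1.0]] [[0.028, -1.0, 0.013, -30.791], [-0.992, -0.029, -0.127, 469.496], [0.127, -0.01, -0.992, 1044.44], [0.0, 0.0, 0.0, 1.0]] 0.9962056477864584
wrist [[270.4062824223126, 0.0, 255.62200744974848], [0.0, 270.4062824223126, 196.0934094080044], [0.0, 0.0, 1.0]] [[0.274, -0.962, -0.002, -524.124], [-0.926, -0.264, 0.271, -33.786], [-0.261, -0.073, -0.963, 391.213], [0.0, 0.0, 0.0, 1.0]] 0.9955342610677084
```

View pics/scene0.png

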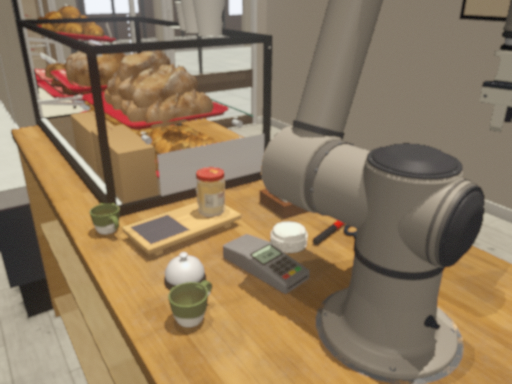

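View pics/top0.png

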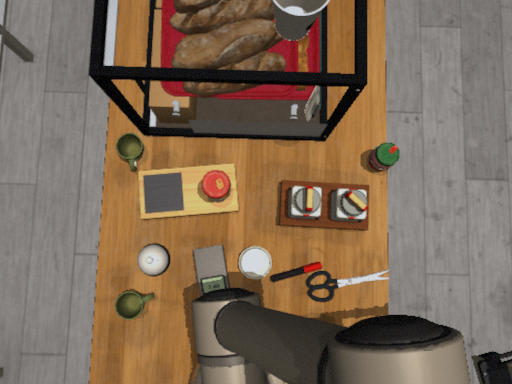

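View pics/wrist0.png

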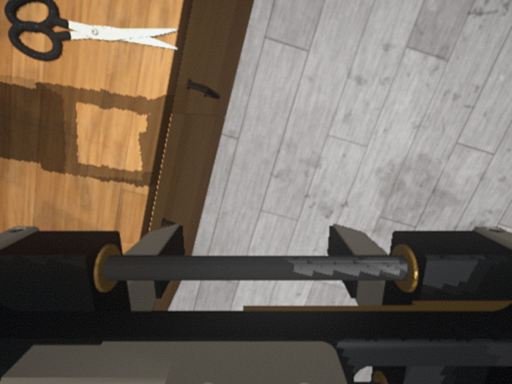

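The top view shows the holder at about (325,205). The left canister at (305,201) has its bar upright in the image, and the right one at (351,203) has its bar askew. The riser is at (188,190), with the dark square at (163,192) and the jar at (216,185). I'll zoom in and measure.

```bash
cat > h.py <<'E'
import numpy as np,cv2
def ray(c,uv,z):
    K=c["K"];T=c["camera_from_world"];R=T[:3,:3];o=-R.T@T[:3,3]
    uv=np.atleast_2d(np.asarray(uv,float))
    d=np.c_[(uv-K[[0,1],[2,2]])/K[0,0],np.ones(len(uv))]@R
    return (o+d*((z-o[2])/d[:,2])[:,None])
def cloud(c):
    K=c["K"];T=c["camera_from_world"];R=T[:3,:3]
    v,u=np.mgrid[:384,:512];d=c["depth"]
    p=np.stack([(u-K[0,2])/K[0,0]*d,(v-K[1,2])/K[1,1]*d,d],-1)-T[:3,3]
    return p@R
E
python3 - <<'E'
import numpy as np,cv2
from h import *
c=dict(np.load("pics/top0.npz"))
im=c["color"][:,:,::-1]
a=cv2.resize(im[170:240,270:380],None,fx=7,fy=7,interpolation=cv2.INTER_CUBIC);cv2.imwrite("pics/z1.png",a)
a=cv2.resize(im[155:230,130:245],None,fx=6,fy=6,interpolation=cv2.INTER_CUBIC);cv2.imwrite("pics/z2.png",a)
P=cloud(c)
for uv in [(305,201),(351,203),(163,192),(216,185),(325,225),(145,205),(232,136),(130,150),(385,155),(230,72),(232,130)]:
    print(uv,np.round(P[uv[1],uv[0]]))
hsv=cv2.cvtColor(c["color"],cv2.COLOR_RGB2HSV)
# canister / holder pieces by height
Z=P[:,:,2]
m=np.zeros(Z.shape,bool);m[170:240,270:380]=1
h=np.histogram(Z[m],bins=np.arange(-10,170,8));print([(int(b),int(n)) for n,b in zip(*h)])
E
```

```text
(305, 201) [ 441. -134.  131.]
(351, 203) [ 440. -239.  123.]
(163, 192) [464. 200.  30.]
(216, 185) [471.  64. 129.]
(325, 225) [ 395. -197.   33.]
(145, 205) [431. 243.  27.]
(232, 136) [610.  36.  27.]
(130, 150) [572. 293.   6.]
(385, 155) [ 561. -328.   84.]
(230, 72) [623.  28. 399.]
(232, 130) [616.  35.  64.]
[(-10, 1692), (-2, 1951), (6, 68), (14, 49), (22, 197), (30, 1661), (38, 57), (46, 39), (54, 33), (62, 39), (70, 59), (78, 84), (86, 482), (94, 155), (102, 39), (110, 482), (118, 215), (126, 37), (134, 78), (142, 253), (150, 0), (158, 0)]
```

View pics/z1.png

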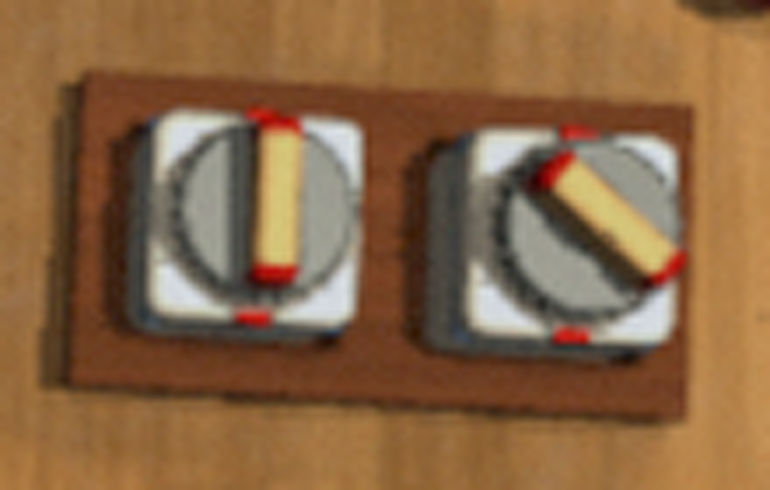

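View pics/z2.png

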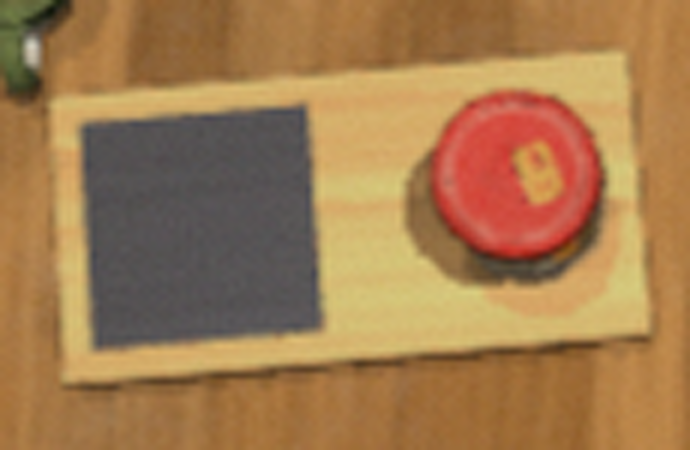

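The left cap lines up with its red marks, so it is tight. The right cap (bar centre near (357,202)) is clearly askew, counter-clockwise. Next I'll measure the bar, the marks and the dark square.

```bash
python3 - <<'E'
import numpy as np,cv2
from h import *
c=dict(np.load("pics/top0.npz"))
P=cloud(c);Z=P[:,:,2]
hsv=cv2.cvtColor(c["color"],cv2.COLOR_RGB2HSV).astype(int);H,S,V=hsv[...,0],hsv[...,1],hsv[...,2]
def box(m): a=np.zeros((384,512),bool);a[m[1]:m[3],m[0]:m[2]]=1;return a
red=((H<8)|(H>172))&(S>150)&(V>100)
for nm,b in [("L",box((280,175,328,228))),("R",box((330,175,372,228)))]:
    yel=(H>12)&(H<32)&(S>60)&(V>150)&b
    barm=(yel|red)&b&(Z>120)
    n,l,st,ce=cv2.connectedComponentsWithStats(barm.astype(np.uint8))
    for k in range(1,n):
        if st[k,4]>30:
            v,u=np.nonzero(l==k); p=ray(c,np.c_[u,v],147)[:,:2]
            r=cv2.minAreaRect(p.astype(np.float32)); bp=cv2.boxPoints(r)
            e=bp[1]-bp[0],bp[2]-bp[1]; L=max(e,key=np.linalg.norm)
            w,V2=np.linalg.eigh(np.cov(p.T)); d=V2[:,1]
            print(nm,"bar",p.mean(0),r,"angle rect",np.degrees(np.arctan2(L[1],L[0]))%180,"pca",np.degrees(np.arctan2(d[1],d[0]))%180, "zmed",np.median(Z[l==k]))
    rm=red&b&(Z<120)
    n,l,st,ce=cv2.connectedComponentsWithStats(rm.astype(np.uint8),connectivity=8)
    for k in range(1,n):
        if st[k,4]>=3: print(nm,"red",ce[k],st[k,4],ray(c,ce[k],98)[0], np.median(Z[l==k]))
    wh=(S<40)&(V>170)&b
    print(nm,"whiteZ",np.median(Z[wh]))
    top=(Z>90)&(Z<104)&b | ((Z>104)&b)
    v,u=np.nonzero(wh&(Z>85)); r=cv2.minAreaRect(ray(c,np.c_[u,v],98)[:,:2].astype(np.float32)); print(nm,"white rect",r)
dk=(V<110)&(S<60)&box((135,165,190,215))&(Z>20)
n,l,st,ce=cv2.connectedComponentsWithStats(dk.astype(np.uint8));k=1+st[1:,4].argmax()
v,u=np.nonzero(l==k);p=ray(c,np.c_[u,v],30)[:,:2];print("dark",st[k],p.mean(0),cv2.minAreaRect(p.astype(np.float32)))
m=red&box((195,165,240,205));v,u=np.nonzero(m);p=ray(c,np.c_[u,v],130)[:,:2];print("jar",cv2.minEnclosingCircle(p.astype(np.float32)),p.mean(0))
hol=(Z>28)&(Z<40)&box((270,170,380,240))
v,u=np.nonzero(hol);print("holder",cv2.minAreaRect(ray(c,np.c_[u,v],35)[:,:2].astype(np.float32)))
E
```

```text
L bar [ 446.08288143 -141.82449896] ((446.18408203125, -141.88833618164062), (12.84469223022461, 48.94955062866211), 87.97758483886719) angle rect 177.97758 pca 178.74896556283156 zmed 144.1820190477052
L red [307.83333333 185.66666667] 12 [ 480.35528195 -144.8685152    98.        ] 34.62959886893806
L red [306.14285714 215.28571429] 7 [ 411.96992858 -141.79916364   98.        ] 92.56033607679767
L whiteZ 90.94878154110407
L white rect ((445.70947265625, -141.6191864013672), (64.46748352050781, 65.22693634033203), 88.65824890136719)
R bar [ 443.28881967 -245.97483685] ((443.3226623535156, -245.6485137939453), (50.5849494934082, 11.831795692443848), 47.7448616027832) angle rect 47.74485 pca 48.814014908184305 zmed 144.28374485740778
R red [352.25       188.33333333] 12 [ 477.19077819 -247.37331834   98.        ] 91.69234374717472
R red [351.22222222 217.55555556] 9 [ 409.74430843 -244.93569343   98.        ] 93.01621627015957
R whiteZ 91.03757253674198
R white rect ((442.40478515625, -245.21054077148438), (64.67569732666016, 65.27125549316406), 87.84906768798828)
dark [ 144  173   39   40 1376] [463.56289647 199.90461347] ((463.64373779296875, 199.82278442382812), (91.35050964355469, 90.66557312011719), 6.520568370819092)
jar ((474.0126037597656, 64.84528350830078), 31.468984603881836) [473.19711098  65.89079316]
holder ((462.9241027832031, -206.57278442382812), (240.32337951660156, 148.28135681152344), 88.45720672607422)
```

```bash
cat > go.py <<'E'
import sys,numpy as np
from plant import bot
from scipy.spatial.transform import Rotation as Ro
o=bot.get_obs();p=o["tool_pos"];R=Ro.from_euler("xyz",o["tcp_rot"]).as_matrix()
print("t",round(o["time"],2),"p",p.round(1),"yaw",np.degrees(o["tcp_rot"]).round(2),"F",o["contact_force"].round(2),"M",o["moment"].round(3),"w",round(o["grip_width"],1),"q6",o["joint_positions"][5].round(2))
if len(sys.argv)>1:
    x,y,z,yw=map(float,sys.argv[1:5])
    print("shift",(R.T@(np.array([x,y,z])-p)).round(1),"spin",round(np.degrees(o["tcp_rot"][2])-yw,1))
E
python3 go.py 443.3 -245.8 210 48.5
```

```text
t 0.15 p [ 144.  -504.6  226.2] yaw [-1.7994e+02 -1.0000e-02  1.5920e+01] F [ 0.39  0.97 -0.15] M [ 0.037 -0.03  -0.   ] w 92.0 q6 -0.15
shift [ 358.8 -166.7   16.5] spin -32.6
```

carry_out(motion=[[0, 40, -18.5, 0, -4], [0, 80, -37, 0, -8], [0, 120, -55.5, 0, -12], [0, 160, -74, 0, -16], [0, 200, -93, 2, -20], [0, 240, -111.5, 5, -24], [0, 280, -130, 8, -28], [0, 320, -148.5, 12, -32], [0, 358.8, -166.7, 16, -32.6], [0, 358.8, -166.7, 16, -32.6]])

```text
time: 1.4
tool_pos: [444.6, -243.8, 209.8]
tcp_rot: [-3.14, -0.001, 0.851]
contact_force: [-0.3, 0.7, -0.2]
grip_width: 91.7
```

```bash
python3 go.py 443.3 -245.8 170 48.5; python3 - <<'E'
from plant import bot
import cv2,numpy as np
for n in ["top","wrist"]:
    c=bot.capture(n); cv2.imwrite(f"pics/{n}1.png",c["color"][:,:,::-1]); np.savez(f"pics/{n}1.npz",**c)
E
```

```text
t 1.4 p [ 444.6 -243.8  209.8] yaw [-1.7988e+02 -7.0000e-02  4.8740e+01] F [-0.33  0.67 -0.22] M [-0.059 -0.01   0.023] w 91.7 q6 0.07
shift [-2.4  0.4 39.8] spin 0.2
```

View pics/wrist1.png

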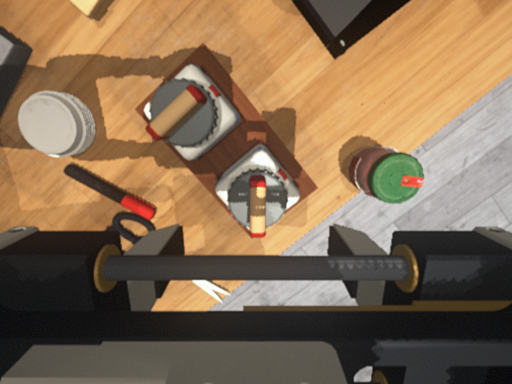

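The wrist view shows the loose bar at about (258,207), nearly vertical and midway between the fingers. I'll cross-check its position with rays from this view.

```bash
python3 - <<'E'
import numpy as np,cv2
from h import *
c=dict(np.load("pics/wrist1.npz"))
P=cloud(c);Z=P[:,:,2]
for nm,b in [("R",(235,165,285,242)),("L",(135,75,215,145))]:
    m=np.zeros(Z.shape,bool);m[b[1]:b[3],b[0]:b[2]]=1
    m&=(Z>137)&(Z<160)
    v,u=np.nonzero(m);p=ray(c,np.c_[u,v],147)[:,:2]
    w,V=np.linalg.eigh(np.cov(p.T));d=V[:,1]
    print(nm,len(u),np.median(Z[m]),p.mean(0),cv2.minAreaRect(p.astype(np.float32)),np.degrees(np.arctan2(d[1],d[0]))%180)
E
```

```text
R 943 146.56101919360984 [ 444.62635378 -245.58105227] ((444.0541687011719, -245.8048858642578), (53.54293441772461, 14.194308280944824), 48.66281509399414) 48.542366221958815
L 1326 146.52941310515462 [ 447.49302009 -143.514563  ] ((446.9601135253906, -143.6973114013672), (15.775665283203125, 53.02191925048828), 88.52376556396484) 178.5074435180557
```

carry_out(motion=[[0, -1, 0.5, 15, 0.1], [0, -2, 0.6, 30, 0.1], [0, -2, 0.6, 45, 0.1], [0, -2, 0.6, 60, 0.1], [0, -2, 0.6, 72, 0.1], [0, -2, 0.6, 80, 0.1], [0, -2, 0.6, 85, 0.1], [0, -2, 0.6, 86.5, 0.1], [0, -2, 0.6, 86.5, 0.1]])

```text
time: 2.62
tool_pos: [442.3, -247.5, 123.9]
tcp_rot: [-3.14, -0.0, 0.846]
contact_force: [-0.3, 0.7, -0.2]
grip_width: 91.9
```

```bash
python3 go.py 443.7 -245.8 123 48.6
```

```text
t 2.62 p [ 442.3 -247.5  123.9] yaw [-1.7993e+02 -2.0000e-02  4.8490e+01] F [-0.26  0.7  -0.25] M [-0.001 -0.006  0.047] w 91.9 q6 0.06
shift [ 2.2 -0.1  0.9] spin -0.1
```

carry_out(motion=[[0, 2.2, -0.1, 0.5, 0], [0, 2.2, -0.1, 0.5, 0], [0.5, 2.2, -0.1, 0.5, 0], [0.9, 2.2, -0.1, 0.5, 0], [1, 2.2, -0.1, 0.5, 0], [1, 2.2, -0.1, 0.5, 0], [1, 2.2, -0.1, 0.5, 0]])

```text
time: 3.5
tool_pos: [443.7, -245.8, 123.4]
tcp_rot: [-3.14, -0.0, 0.846]
contact_force: [0.1, 0.8, -0.4]
grip_width: 46.6
```

```bash
python3 go.py 443.7 -245.8 123 48.6
```

```text
t 3.5 p [ 443.7 -245.8  123.4] yaw [-1.7993e+02 -2.0000e-02  4.8490e+01] F [ 0.14  0.82 -0.42] M [-0.069 -0.055  0.075] w 46.6 q6 0.07
shift [0.  0.  0.4] spin -0.1
```

Position is exact; the fingers are still closing.

carry_out(motion=[[1, 0, 0, 0, 0], [1, 0, 0, 0, 0], [1, 0, 0, 0, 0], [1, 0, 0, 0, 0], [1, 0, 0, 0, 0], [1, 0, 0, 0, 0]])

```text
time: 4.25
tool_pos: [443.7, -245.9, 123.3]
tcp_rot: [-3.141, -0.0, 0.846]
contact_force: [0.1, -1.5, -1.0]
grip_width: 13.8
```

```bash
python3 go.py 443.7 -245.8 123 48.6
```

```text
t 4.25 p [ 443.7 -245.9  123.3] yaw [-1.7994e+02 -2.0000e-02  4.8490e+01] F [ 0.11 -1.51 -1.04] M [-0.114 -0.175  0.032] w 13.8 q6 0.07
shift [ 0.  -0.1  0.3] spin -0.1
```

carry_out(motion=[[1, 0, 0, 0, 5], [1, 0, 0, 0, 10], [1, 0, 0, 0, 15], [1, 0, 0, 0, 20], [1, 0, 0, 0, 25], [1, 0, 0, 0, 30], [1, 0, 0, 0, 35], [1, 0, 0, 0, 40], [1, 0, 0, 0, 44], [1, 0, 0, 0, 44]])

```text
time: 5.5
tool_pos: [443.9, -246.0, 123.4]
tcp_rot: [-3.141, 0.0, 0.079]
contact_force: [1.3, -0.6, -0.6]
grip_width: 14.0
```

```bash
python3 go.py 443.7 -245.8 123 -1.5
```

```text
t 5.5 p [ 443.9 -246.   123.4] yaw [-1.7996e+02  1.0000e-02  4.5200e+00] F [ 1.34 -0.57 -0.63] M [-0.135 -0.189 -0.017] w 14.0 q6 0.83
shift [-0.1 -0.2  0.4] spin 6.0
```

carry_out(motion=[[1, 0, 0, 0, 2], [1, 0, 0, 0, 4], [1, 0, 0, 0, 6], [1, 0, 0, 0, 6], [1, 0, 0, 0, 6]])

```text
time: 6.12
tool_pos: [443.9, -246.0, 123.4]
tcp_rot: [-3.141, 0.0, -0.026]
contact_force: [1.0, -1.9, -2.9]
grip_width: 13.7
```

```bash
for i in 1 2; do python3 go.py; done
```

```text
t 6.12 p [ 443.9 -246.   123.4] yaw [-1.7997e+02  1.0000e-02 -1.4700e+00] F [ 1.04 -1.92 -2.9 ] M [-0.24  -0.123  0.058] w 13.7 q6 0.94
t 6.12 p [ 443.9 -246.   123.4] yaw [-1.7997e+02  1.0000e-02 -1.4700e+00] F [ 1.04 -1.92 -2.9 ] M [-0.24  -0.123  0.058] w 13.7 q6 0.94
```

carry_out(motion=[[1, 0, 0, 0, 1], [1, 0, 0, 0, 2], [1, 0, 0, 0, 3], [1, 0, 0, 0, 3], [1, 0, 0, 0, 3]])

```text
time: 6.75
tool_pos: [443.9, -246.1, 123.4]
tcp_rot: [-3.141, 0.0, -0.078]
contact_force: [0.3, -2.4, -1.2]
grip_width: 13.7
```

```bash
for i in 1 2; do python3 go.py; done
```

```text
t 6.75 p [ 443.9 -246.1  123.4] yaw [-179.98    0.     -4.46] F [ 0.28 -2.37 -1.15] M [-0.495 -0.105  0.273] w 13.7 q6 0.99
t 6.75 p [ 443.9 -246.1  123.4] yaw [-179.98    0.     -4.46] F [ 0.28 -2.37 -1.15] M [-0.495 -0.105  0.273] w 13.7 q6 0.99
```

```bash
python3 - <<'E'
from plant import bot
import cv2,numpy as np
ims=[]
for n in ["top","wrist"]:
    c=bot.capture(n); np.savez(f"pics/{n}2.npz",**c); ims.append(c["color"][:,:,::-1])
a=cv2.resize(ims[0][150:250,260:390],None,fx=3,fy=3,interpolation=cv2.INTER_CUBIC)
b=cv2.resize(ims[1],(390,300))
cv2.imwrite("pics/c2.png",np.hstack([a,b]))
E
```

```text
(no output)
```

View pics/c2.png

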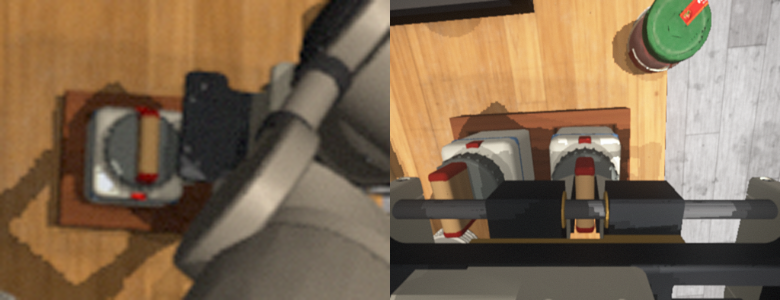

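The bar's end (585,165) lines up with the red rim mark (585,143) in the wrist view. The moment rose to 0.27 N m, far above cap friction, so the cap is at its stop. Lifting now.

carry_out(motion=[[1, 0, 0, -3, 0], [1, 0, 0, -8, 0], [1, 0, 0, -14, 0], [1, 0, 0, -21, 0], [1, 0, 0, -28, 0], [1, 0, 0, -36, 0], [1, 0, 0, -46, 0], [1, 0, 0, -56, 0], [1, 0, 0, -66, 0], [1, 0, 0, -66, 0]])

```text
time: 8.1
tool_pos: [444.4, -246.5, 190.4]
tcp_rot: [3.141, -0.002, -0.078]
contact_force: [0.1, -1.1, -2.9]
grip_width: 13.7
```

```bash
python3 go.py 443.9 -246 300 -4.5;  python3 - <<'E'
from plant import bot
import cv2,numpy as np
c=bot.capture("wrist"); cv2.imwrite("pics/w3.png",c["color"][:,:,::-1])
E
```

```text
t 8.1 p [ 444.4 -246.5  190.4] yaw [ 1.7996e+02 -9.0000e-02 -4.4600e+00] F [ 0.07 -1.09 -2.9 ] M [0.025 0.061 0.015] w 13.7 q6 0.99
shift [  -0.3   -0.3 -109.6] spin 0.0
```

View pics/w3.png

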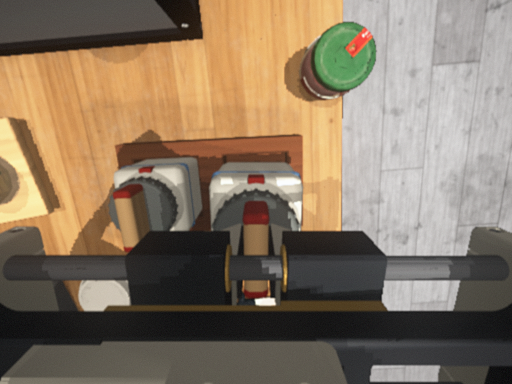

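The canister is off its seat and the bar is still in line with the mark (257,210 against 256,178). I'll raise it to transit height.

carry_out(motion=[[1, 0, 0, -10, 0], [1, 0, 0, -22, 0], [1, 0, 0, -36, 0], [1, 0, 0, -50, 0], [1, 0, 0, -64, 0], [1, 0, 0, -78, 0], [1, 0, 0, -92, 0], [1, 0, 0, -102, 0], [1, 0, 0, -108, 0], [1, 0, 0, -110, 0]])

```text
time: 9.4
tool_pos: [444.0, -246.3, 299.9]
tcp_rot: [-3.142, -0.001, -0.078]
contact_force: [0.0, 0.3, -3.7]
grip_width: 13.8
```

```bash
python3 go.py 463.6 199.8 300 5
```

```text
t 9.4 p [ 444.  -246.3  299.9] yaw [-1.80e+02 -3.00e-02 -4.47e+00] F [ 0.05  0.28 -3.74] M [ 0.044 -0.005 -0.049] w 13.8 q6 0.99
shift [-1.520e+01 -4.462e+02 -1.000e-01] spin -9.5
```

carry_out(motion=[[1, 0, -6, 0, 0], [1, -0.5, -18, 0, 0], [1, -1, -36, 0, -1], [1, -2, -60, 0, -2], [1, -3, -88, 0, -2], [1, -4, -118, 0, -3], [1, -5, -148, 0, -3], [1, -6, -174, 0, -4], [1, -7, -194, 0, -4], [1, -7, -205, 0, -4]])

```text
time: 10.65
tool_pos: [452.6, -39.5, 300.0]
tcp_rot: [-3.141, -0.001, -0.006]
contact_force: [0.4, -0.3, -3.7]
grip_width: 13.7
```

```bash
python3 go.py 463.6 199.8 300 5
```

```text
t 10.65 p [452.6 -39.5 300. ] yaw [-1.7999e+02 -3.0000e-02 -3.3000e-01] F [ 0.41 -0.33 -3.67] M [0.014 0.001 0.068] w 13.7 q6 1.32
shift [   9.6 -239.3    0. ] spin -5.3
```

carry_out(motion=[[1, 0.5, -8, 0, 0], [1, 1, -24, 0, -1], [1, 2, -48, 0, -1], [1, 3, -78, 0, -2], [1, 4, -110, 0, -3], [1, 6, -144, 0, -3], [1, 7, -178, 0, -4], [1, 8, -208, 0, -5], [1, 9, -230, 0, -5.3], [1, 9.6, -239.3, 0, -5.3]])

```text
time: 11.9
tool_pos: [463.3, 201.0, 299.8]
tcp_rot: [-3.141, -0.0, 0.088]
contact_force: [-0.7, -1.0, -2.8]
grip_width: 13.6
```

```bash
python3 go.py 463.6 199.8 160 5; python3 - <<'E'
from plant import bot
import cv2,numpy as np
ims=[]
for n in ["top","scene","wrist"]:
    c=bot.capture(n); np.savez(f"pics/{n}4.npz",**c); ims.append(c["color"][:,:,::-1])
a=cv2.resize(ims[1][130:300,60:320],(400,262)); b=cv2.resize(ims[2],(350,262))
cv2.imwrite("pics/c4.png",np.hstack([a,b]));cv2.imwrite("pics/t4.png",ims[0])
E
```

```text
t 11.9 p [463.3 201.  299.8] yaw [-1.7999e+02 -1.0000e-02  5.0600e+00] F [-0.73 -0.99 -2.85] M [ 0.058 -0.026 -0.091] w 13.6 q6 1.74
shift [1.000e-01 1.200e+00 1.398e+02] spin 0.1
```

View pics/c4.png

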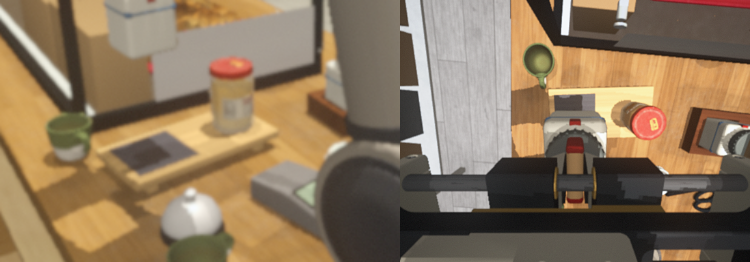

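View pics/t4.png

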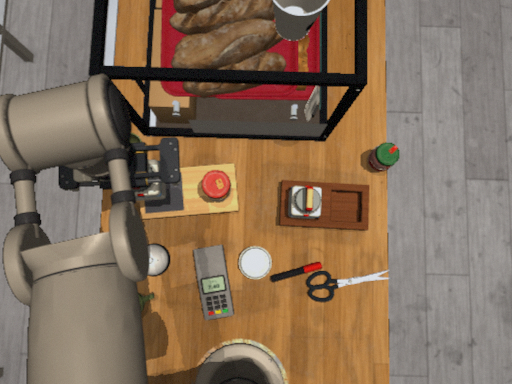

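```bash
python3 - <<'E'
import numpy as np
from h import *
t0=dict(np.load("pics/top0.npz"));t4=dict(np.load("pics/top4.npz"))
P0=cloud(t0);P=cloud(t4)
# case: nearest x
z=P0[:,:,2]
m=np.zeros(z.shape,bool);m[:138,90:370]=1;m&=(z>40)
print("case min x by y:",[(y,int(np.percentile(P0[m&(abs(P0[:,:,1]-y)<15)][:,0],0.5))) for y in (-120,-60,0,60,120,180,240)], "y max",np.percentile(P0[m][:,1],99.5))
for uv in [(98,74),(110,74),(145,134),(120,110)]: print("case",uv,P0[uv[1],uv[0]].round())
d=(abs(P[:,:,2]-z)>30)&(P[:,:,2]>100); d[:,260:]=0
print("arm max x",[(zz,P[d&(abs(P[:,:,2]-zz)<25)][:,0].max().round() if (d&(abs(P[:,:,2]-zz)<25)).any() else None) for zz in range(125,700,50)])
for uv in [(105,95),(115,90),(60,110),(20,120),(170,145),(125,120)]: print("arm",uv,P[uv[1],uv[0]].round())
E
```

```text
case min x by y: [(-120, 609), (-60, 609), (0, 333), (60, 609), (120, 610), (180, 610), (240, 609)] y max 261.6588518310047
case (98, 74) [613. 247. 396.]
case (110, 74) [613. 226. 399.]
case (145, 134) [610. 254.  22.]
case (120, 110) [610. 263. 212.]
arm max x [(125, np.float64(825.0)), (175, np.float64(790.0)), (225, np.float64(676.0)), (275, np.float64(781.0)), (325, np.float64(798.0)), (375, np.float64(707.0)), (425, np.float64(508.0)), (475, np.float64(481.0)), (525, np.float64(435.0)), (575, np.float64(486.0)), (625, np.float64(521.0)), (675, np.float64(507.0))]
arm (105, 95) [488. 145. 653.]
arm (115, 90) [502. 142. 629.]
arm (60, 110) [468. 187. 659.]
arm (20, 120) [457. 227. 658.]
arm (170, 145) [494. 120. 406.]
arm (125, 120) [470. 131. 624.]
```

carry_out(motion=[[1, 0, 0.5, 5, 0], [1, 0, 0.5, 18, 0], [1, 0, 0.5, 36, 0], [1, 0, 0.5, 56, 0], [1, 0, 0.5, 76, 0], [1, 0, 0.5, 96, 0], [1, 0, 0.5, 114, 0], [1, 0, 0.5, 128, 0], [1, 0, 0.5, 136, 0], [1, 0, 0.5, 138, 0]])

```text
time: 13.3
tool_pos: [463.5, 199.0, 161.5]
tcp_rot: [3.141, 0.0, 0.087]
contact_force: [0.7, -0.7, -3.2]
grip_width: 14.0
```

```bash
python3 - <<'E'
from plant import bot
import cv2,numpy as np
ims=[]
for n in ["scene","wrist"]:
    c=bot.capture(n); np.savez(f"pics/{n}5.npz",**c); ims.append(c["color"][:,:,::-1])
a=cv2.resize(ims[0][130:300,60:320],(400,262)); b=cv2.resize(ims[1],(350,262))
cv2.imwrite("pics/c5.png",np.hstack([a,b]))
E
python3 go.py 463.6 199.8 144 5
```

```text
t 13.4 p [463.8 199.1 162.1] yaw [ 1.7998e+02 -4.0000e-02  4.9900e+00] F [-0.66 -0.61 -2.88] M [ 0.001  0.025 -0.016] w 13.4 q6 1.74
shift [-0.1 -0.7 18.1] spin -0.0
```

View pics/c5.png

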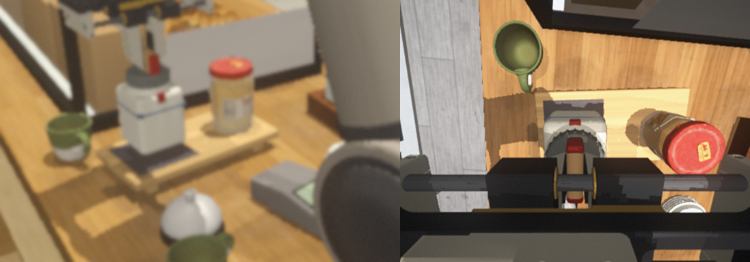

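The canister hangs upright above the dark square (scene view, about (150,140)) with the jar clear at (232,100). I'll lower it gently.

carry_out(motion=[[1, -0.1, -0.7, 3, 0], [1, -0.1, -0.7, 6, 0], [1, -0.1, -0.7, 9, 0], [1, -0.1, -0.7, 12, 0], [1, -0.1, -0.7, 14, 0], [1, -0.1, -0.7, 15.5, 0], [1, -0.1, -0.7, 16.5, 0], [1, -0.1, -0.7, 16.5, 0]])

```text
time: 14.4
tool_pos: [463.6, 199.8, 145.5]
tcp_rot: [3.141, -0.001, 0.087]
contact_force: [-0.7, -0.0, -4.3]
grip_width: 14.0
```

```bash
python3 go.py 463.6 199.8 144 5
```

```text
t 14.4 p [463.6 199.8 145.5] yaw [ 1.7998e+02 -4.0000e-02  4.9900e+00] F [-0.71 -0.   -4.31] M [0.022 0.016 0.004] w 14.0 q6 1.74
shift [ 0.  -0.   1.5] spin -0.0
```

carry_out(motion=[[1, 0, 0, 0.4, 0], [1, 0, 0, 0.8, 0], [1, 0, 0, 1.2, 0], [1, 0, 0, 1.6, 0], [1, 0, 0, 1.6, 0]])

```text
time: 15.02
tool_pos: [463.6, 199.8, 143.9]
tcp_rot: [3.141, -0.001, 0.087]
contact_force: [-0.1, 0.7, -4.0]
grip_width: 13.7
```

```bash
python3 go.py 463.6 199.8 143.4 5
```

```text
t 15.03 p [463.6 199.8 143.9] yaw [ 1.7998e+02 -3.0000e-02  4.9900e+00] F [-0.11  0.7  -3.99] M [ 0.011 -0.006 -0.057] w 13.7 q6 1.74
shift [ 0.  -0.   0.5] spin -0.0
```

carry_out(motion=[[1, 0, 0, 0.3, 0], [1, 0, 0, 0.6, 0], [1, 0, 0, 0.8, 0], [1, 0, 0, 0.8, 0]])

```text
time: 15.52
tool_pos: [463.7, 199.8, 143.3]
tcp_rot: [3.141, -0.001, 0.087]
contact_force: [-0.9, -1.0, -0.7]
grip_width: 13.7
```

```bash
python3 go.py 463.6 199.8 143.4 5
```

```text
t 15.53 p [463.7 199.8 143.3] yaw [ 1.7998e+02 -5.0000e-02  4.9900e+00] F [-0.88 -0.98 -0.66] M [-0.135  0.088  0.003] w 13.7 q6 1.74
shift [-0.1 -0.  -0.1] spin -0.0
```

It has touched down: the load fell from −4.0 to −0.7 N. I'll press a hair further, then open.

carry_out(motion=[[1, 0, 0, 0.3, 0], [1, 0, 0, 0.3, 0], [0.8, 0, 0, 0.3, 0], [0.6, 0, 0, 0.3, 0], [0.5, 0, 0, 0.3, 0], [0.4, 0, 0, 0.3, 0], [0.4, 0, 0, 0.3, 0], [0.4, 0, 0, 0.3, 0]])

```text
time: 16.52
tool_pos: [463.7, 199.8, 143.0]
tcp_rot: [3.141, -0.001, 0.087]
contact_force: [0.6, 0.7, 0.2]
grip_width: 54.5
```

```bash
python3 go.py 463.6 199.8 230 5
```

```text
t 16.52 p [463.7 199.8 143. ] yaw [ 1.7998e+02 -5.0000e-02  4.9900e+00] F [0.58 0.74 0.15] M [ 0.03   0.045 -0.021] w 54.5 q6 1.74
shift [ -0.  -0. -87.] spin -0.0
```

carry_out(motion=[[0.4, 0, 0, -5, 0], [0.4, 0, 0, -15, 0], [0.4, 0, 0, -28, 0], [0.4, 0, 0, -42, 0], [0.4, 0, 0, -58, 0], [0.4, 0, 0, -74, 0], [0.4, 0, 0, -90, 0], [0.4, 0, 0, -106, 0], [0.4, 0, 0, -120, 0], [0.4, 0, 0, -120, 0]])

```text
time: 17.77
tool_pos: [464.1, 200.0, 264.4]
tcp_rot: [-3.141, -0.004, 0.087]
contact_force: [0.3, 0.2, -1.0]
grip_width: 55.5
```

carry_out(motion=[[0.4, 0, 20, 0, 0], [0.4, 0, 45, 0, 0], [0.4, 0, 75, 0, 0], [0.4, 0, 105, 0, 0], [0.4, 0, 135, 0, 0], [0.4, 0, 165, 0, 0], [0.4, 0, 195, 0, 0], [0.4, 0, 225, 0, 0], [0.4, 0, 245, 0, 0], [0.4, 0, 245, 0, 0]])

```text
time: 19.02
tool_pos: [485.2, -45.0, 263.7]
tcp_rot: [-3.141, -0.002, 0.085]
contact_force: [0.5, -0.1, -0.2]
grip_width: 54.8
```

```bash
python3 go.py; python3 - <<'E'
from plant import bot
import cv2,numpy as np
ims=[]
for n in ["top","scene"]:
    c=bot.capture(n); np.savez(f"pics/{n}6.npz",**c); ims.append(c["color"][:,:,::-1])
a=cv2.resize(ims[0][140:240,120:250],None,fx=3,fy=3,interpolation=cv2.INTER_CUBIC); b=cv2.resize(ims[1],(400,300))
cv2.imwrite("pics/c6.png",np.hstack([a,b]));cv2.imwrite("pics/t6.png",ims[0])
E
```

```text
t 19.02 p [485.2 -45.  263.7] yaw [-1.7997e+02 -1.4000e-01  4.8700e+00] F [ 0.46 -0.1  -0.17] M [ 0.029  0.047 -0.026] w 54.8 q6 1.23
```

View pics/c6.png

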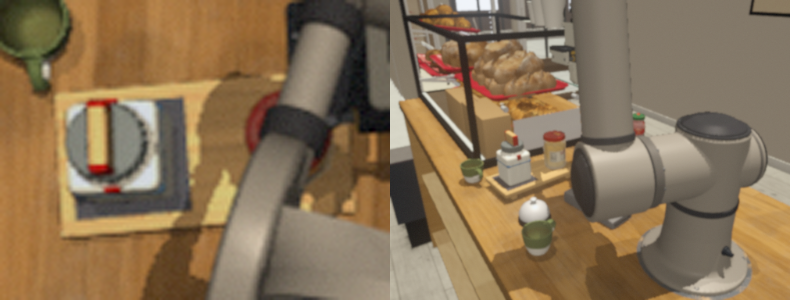

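View pics/t6.png

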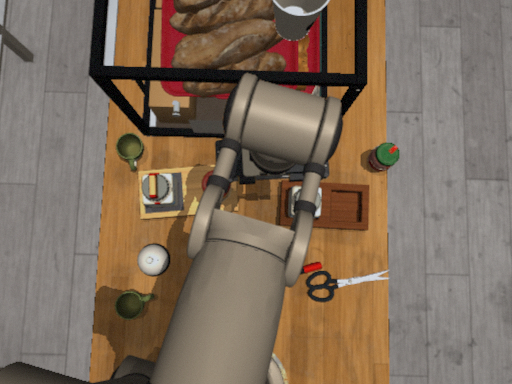

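The canister stands upright on the square, with its bar at (153,186) in the full top view in line with the red rim marks. I'll measure how well it is centred and how the bar aligns.

```bash
python3 - <<'E'
import numpy as np,cv2
from h import *
c=dict(np.load("pics/top6.npz"))
P=cloud(c);Z=P[:,:,2]
hsv=cv2.cvtColor(c["color"],cv2.COLOR_RGB2HSV).astype(int);H,S,V=hsv[...,0],hsv[...,1],hsv[...,2]
b=np.zeros((384,512),bool);b[165:215,137:180]=1
red=((H<8)|(H>172))&(S>150)&(V>100);yel=(H>12)&(H<32)&(S>60)&(V>150)
m=(yel|red)&b&(Z>140);v,u=np.nonzero(m);p=ray(c,np.c_[u,v],167)[:,:2]
w,E=np.linalg.eigh(np.cov(p.T));d=E[:,1]
print("bar",len(u),p.mean(0),cv2.minAreaRect(p.astype(np.float32)),np.degrees(np.arctan2(d[1],d[0])),np.median(Z[m]))
r=red&b&(Z<140);n,l,st,ce=cv2.connectedComponentsWithStats(r.astype(np.uint8))
for k in range(1,n):print("red",st[k,4],ce[k],ray(c,ce[k],114)[0])
wh=(S<40)&(V>170)&b&(Z>90);v,u=np.nonzero(wh);p=ray(c,np.c_[u,v],114)[:,:2];print("white",np.median(Z[wh]),cv2.minAreaRect(p.astype(np.float32)))
E
```

```text
bar 146 [460.3928297  197.72714462] ((447.4219055175781, 191.8504180908203), (96.81781768798828, 44.68568420410156), 8.661003112792969) -170.99367286485906 163.85477775986814
red 7 [155.85714286 173.28571429] [496.08586712 201.98523326 114.        ]
red 7 [157.14285714 202.71428571] [429.33204278 195.40240834 114.        ]
white 110.62939138986872 ((461.7852783203125, 196.85958862304688), (64.91918182373047, 65.45012664794922), 4.8788580894470215)
```

```bash
python3 - <<'E'
import numpy as np,cv2
from h import *
c=dict(np.load("pics/top6.npz"))
P=cloud(c);Z=P[:,:,2]
hsv=cv2.cvtColor(c["color"],cv2.COLOR_RGB2HSV).astype(int);H,S,V=hsv[...,0],hsv[...,1],hsv[...,2]
b=np.zeros((384,512),bool);b[165:215,137:180]=1
red=((H<8)|(H>172))&(S>150)&(V>100);yel=(H>12)&(H<32)&(S>60)&(V>150)
m=(yel|red)&b&(Z>155)
n,l,st,ce=cv2.connectedComponentsWithStats(m.astype(np.uint8));k=1+st[1:,4].argmax()
v,u=np.nonzero(l==k);p=ray(c,np.c_[u,v],167)[:,:2]
w,E=np.linalg.eigh(np.cov(p.T));d=E[:,1]
print("bar",len(u),p.mean(0),cv2.minAreaRect(p.astype(np.float32)),np.degrees(np.arctan2(d[1],d[0])))
# dark square still visible edges (right and lower)
dk=(V<110)&(S<60)&(Z>20)&(Z<36);dk[:,190:]=0;dk[:165]=0;dk[215:]=0;dk[:,:137]=0
v,u=np.nonzero(dk);p=ray(c,np.c_[u,v],30)[:,:2];print("dark ext",p.min(0),p.max(0))
E
```

```text
bar 135 [458.86226598 197.821443  ] ((458.7156677246094, 197.32237243652344), (45.399837493896484, 12.750809669494629), 3.2878711223602295) -174.1892708155119
dark ext [414.08356771 151.60101664] [512.45532467 239.29607446]
```

```bash
python3 - <<'E'
import numpy as np
from plant import bot
a=np.load("pics/scene0.npz")["color"].astype(int);b=np.load("pics/scene6.npz")["color"].astype(int)
def m(c): 
    r=(c[...,0]>140)&(c[...,1]<70)&(c[...,2]<70);r[:160]=0;r[190:]=0;r[:,:190]=0;r[:,230:]=0
    v,u=np.nonzero(r);return len(u),u.mean(),v.mean()
print("jar lid",m(a),m(b))
o=bot.get_obs();print(o["time"],o["contact_force"].round(1),abs(o["dq"]).max())
bot.close_job()
E
```

```text
jar lid (46, np.float64(210.19565217391303), np.float64(177.7391304347826)) (41, np.float64(209.9268292682927), np.float64(174.609756097561))
19.125 [-0.6 -0.3 -0.2] 0.014633600470571833
the job is handed in; nothing more can be done
```

The loose cap was on the right-hand canister, about 50° open. I turned it clockwise in the holder, lifted the canister out and set it down upright on the dark square, then handed the job in at 19.1 s.

- **Cap tight:** while the canister was still seated, the turning moment rose to about 0.27 N m, well above the 0.06 N m friction, so the cap was on its stop. After placing, the bar read 3.3° by a rectangle fit and 5.8° by a principal-axis fit. The red marks read 5.6° and the canister's sides 4.9°. The 3.3° reading is the outlier, from a partly masked bar.
- **Placing:** the load came off at first contact (4.0 N down to 0.7 N) at the expected height. The rim marks centre the canister at (462.7, 198.7) against a target of (463.6, 199.8). The other estimates put it 3 to 5 mm off, and the bar reading is again the least reliable.
- **Bystanders:** the other canister was never touched.
    - **Honey jar:** it still stands in its place, but its lid's red patch differed by 3 pixels vertically between the first and last scene pictures (0.3 sideways). I took that to be changed shading from the arm's shadow and did not check further; the arm hid the jar in the last top view.
- **At hand-in:** the arm was still and clear of everything, with the wrist force within sensor noise.

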